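# Slide the bench light round the bent rail to its stop

### The job

On the repair bench, the small work light hangs by a black ring from the bent guide rod. Slide it along the rod, round both corners, until its ring is up against the disc stop at the other end, over the circuit board, and leave it hanging there, still. Leave alone the magnifying lens that hangs from the straight rod by the same kind of ring.

Things in the scene. Friction and masses are not known exactly. Their poses are not given: they have to be found in the camera images.
- lamp: Work light on the bent rod: black ring (outside 44 mm, hole 32, 20 long), grip tab on top (20 mm along x, 12 along y, top 66 above origin), 30 mm lamp head below (to 58 below origin). 0.14 kg. Origin: centre of the hole; x along the hole, z up. Hangs at rest on the rod's straight end without disc, origin 12 mm below rod axis; lifting it 12 mm centres the rod in the hole.
- rail: Fixed steel rod, 8 mm thick, level, axis 140 mm above the bench, on two posts (caps 18 mm square). Origin on the bench, z up. In its frame (x, y in mm) the axis runs from a post at (-103, -65) straight to corner 1 at (-3, -65), bends 45 degrees to corner 2 at (54, -8), bends 45 again and runs along +y to the disc stop's face at (54, 87) and the last post at (54, 117).
- rail_stop (a point): Centre, on the rod axis, of the disc stop's face that meets the ring (aluminium disc, 40 mm across, 6 thick), 140 mm above the bench. Axes as the rail's: the ring arrives along +y. With the ring against the disc its centre is 10 mm short of this point along the rod and, hanging, 12 mm lower.
- lens: To be left alone: same black ring and grip tab, but a flat round magnifying lens, 48 mm across, below it; hangs at rest on a straight 200 mm rod between two posts, axis 140 mm above the bench. Origin: centre of the ring's hole, z up.
Not all that is in view belongs to the job. Leave any green or pink look-alike of the lamp alone.

How it is judged:
At the end, for the whole second after the job is handed in: The light's ring is at the disc stop, its centre within 25 mm (level) of the stop's face, so that the gap is at most 15 mm, on the rod side of it; the light hangs upright within about 17 degrees, let go and still (under 0.03 m/s) (horizontal distance between lamp and rail_stop below 0.025 m and y of lamp in the frame of rail_stop below 0 m and angle between lamp's own z axis and vertical below 0.3 rad and linear speed of lamp below 0.03 m/s and angular speed of lamp below 0.6 rad/s); the robot touches nothing.
It fails at once if the magnifying lens is shifted by more than 20 mm (distance of lens from where it was at the start of the episode above 0.02 m).
It also fails if it takes over 35 s, if anything falls off the work surface, if the arm or the gripper's body presses on something with over 40 N, if the wrist force passes 120 N, or if a joint passes its speed limit or range.

### The arm

A 6-joint arm with a two-finger parallel gripper is mounted at the origin on the work surface. World frame = base frame: x ahead of the robot, y to its left, z up, the work surface at z = 0. Lengths are in m, angles in rad, forces in N, time in s.
With the tool pointing down it reaches from about 0.35 to 0.85 m from the base axis. Payload 8.1 kg.
Tool frame: the origin (TCP) lies on the centre line of the jaws, within the pads' length; the fingertips stand arm.tcp_to_tips ahead of it and the grasp point (between the pads) lies 8 mm behind it (arm.tcp_to_tips is the distance from the TCP to the fingertips, in m); z points along the fingers, y is the direction in which the jaws open and shut (so a half turn about z gives the same grasp; the last joint's range is limited). The gripper opens to 93 mm and grips with 3 to 60 N. Pads are 15 mm wide; open, the fingers measure 128 mm over their backs; the gripper's body (75 mm by 188 mm) begins 65 mm behind the grasp point.
Start: joints at [1.185, 0.13, 1.488, -0, 1.523, -0.085], TCP at [0.178, 0.573, 0.23] pointing down, gripper open.
Joint ranges: [-2.96, 2.96], [-0.89, 2.26], [0.02, 2.5], [-1.34, 4.48], [0, 2.73], [-2.66, 2.66]. Speed limits (rad/s): [2.39, 2.39, 2.79, 3.14, 3.14, 3.14].

### API

Orientations are given as a unit quaternion [x, y, z, w].
In Python, from rig import arm gives the robot as it stands. The module is installed in compiled form; this text tells all that it offers. Calls block until the motion is done:
- arm.movep(position, orientation): joint-space move of the TCP to a pose.
- arm.move_l(position, frame=None, rate=0.15): straight line of the TCP; frame=None keeps the orientation; rate is the mean speed in m/s.
- arm.movej(angles): joint-space move.
- arm.grip(opening): finger opening in m; the grip force is fixed at half the most; returns when the fingers have stopped.
- arm.dwell(seconds).
- arm.solve_ik(position, orientation): joint angles nearest the present ones, or None.
- arm.get_obs(): the state.
- arm.read_camera(name): name is "scene" or "top"; returns (picture, depth): 480x640x3 uint8, red, green, blue; 480x640 float32, m along the optical axis (not along the pixel's ray), 0 where there is no reading.
- arm.camera_model(name): a dict with "fovy" (degrees; the focal length in pixels is half the picture's height over the tangent of half this angle, whatever the lens; pixels are square), "cx", "cy" (the principal point, pixels), "R" (3x3) and "t" (3): a world point X has camera coordinates R X + t. Camera axes: x right, y down, z forward; pixel columns grow to the right and rows downward; lengths in m; the calibration is good to about 2 mm. A picture is of the moment at which its call begins. camera_model takes no time and is no camera call.
A pose or a line that the arm cannot do raises arm.PlanningError and nothing moves.
- arm.hand_in(): hands the job in, once; it reports no verdict.
The state is a dict: "clock": time; "joint_positions": joint angles; "qvel": joint speeds; "tau": joint torques, N m; "tcp_pos": TCP position; "eef_rot": TCP orientation; "contact_force": force on the tool from outside, world axes, zero at the start; "ft_torque": the same for the moment, N m; "finger_gap": finger opening in m.
Only numpy, scipy, OpenCV 4.12 (cv2) and the standard library are available. Lean on these libraries where they do the work, as an engineer would, in place of code of your own. Each camera call takes 0.05 s, during which the arm holds its last target.

## Working session

There is one attempt and no reset: what is moved stays moved. The work goes in short steps, each a Python script; the robot and the scene stay as the last script left them, time stands still between calls to the robot, and variables do not carry over. Pictures are saved under pics/ and viewed, and the job is handed in when it is done.

```bash
mkdir -p pics; python3 - <<'E'
from rig import arm
import cv2, numpy as np
for n in ("scene","top"):
    p,d=arm.read_camera(n); cv2.imwrite(f"pics/{n}0.png",p[:,:,::-1]); np.savez(f"{n}0.npz",p=p,d=d)
    print(n,arm.camera_model(n),(d>0).mean())
print(arm.tcp_to_tips,arm.get_obs())
E
```

```text
scene {'fovy': 45.82413508184211, 'cx': 311.18487216885904, 'cy': 250.30859138118814, 'R': array([[ 7.96409563e-01,  6.04757608e-01,  2.08470350e-04],
       [ 4.86916441e-01, -6.41019176e-01, -5.93301605e-01],
       [-3.58670026e-01,  4.72612580e-01, -8.04980224e-01]]), 't': array([-0.43592077, -0.24667913,  1.50204602])} 0.995947265625
top {'fovy': 46.63675206706764, 'cx': 320.797966423119, 'cy': 249.06251908619237, 'R': array([[ 0.00499128, -0.99981713,  0.0184606 ],
       [-0.99013881, -0.00752584, -0.13988747],
       [ 0.14000082, -0.01758034, -0.9899953 ]]), 't': array([-0.04704394,  0.58348568,  1.24188519])} 0.9958235677083334
0.011 {'clock': 0.1, 'joint_positions': array([ 1.18455856e+00,  1.31098155e-01,  1.48914362e+00,  9.41377471e-06,
        1.52298819e+00, -8.54281784e-02]), 'qvel': array([ 0.00069603, -0.0033892 , -0.00320329, -0.00011622, -0.00105908,
        0.00051711]), 'tau': array([ 1.53624504e-03, -5.61346042e+01, -4.93092549e+01,  7.70444074e-02,
        2.92213418e-02, -2.00949827e-06]), 'tcp_pos': array([0.17758595, 0.57261402, 0.22869954]), 'eef_rot': array([ 1.49838547e-01,  9.88710139e-01, -7.94901160e-04, -1.95853568e-04]), 'contact_force': array([ 0.17468881, -0.47991621,  0.24418536]), 'ft_torque': array([-0.00379821,  0.04447648,  0.0181543 ]), 'finger_gap': 0.09301490110828342}
```

View pics/scene0.png

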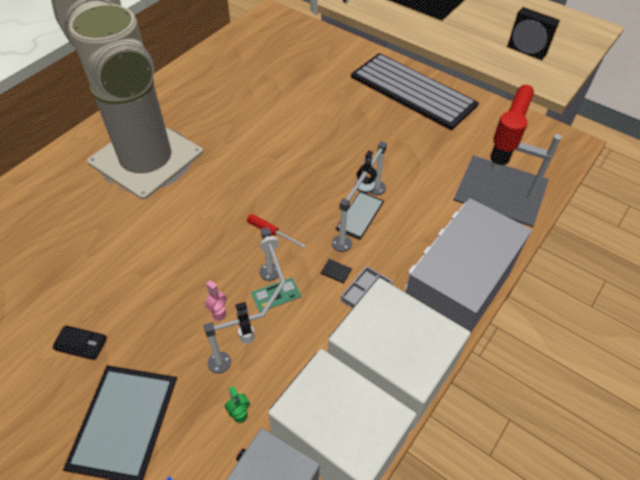

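View pics/top0.png

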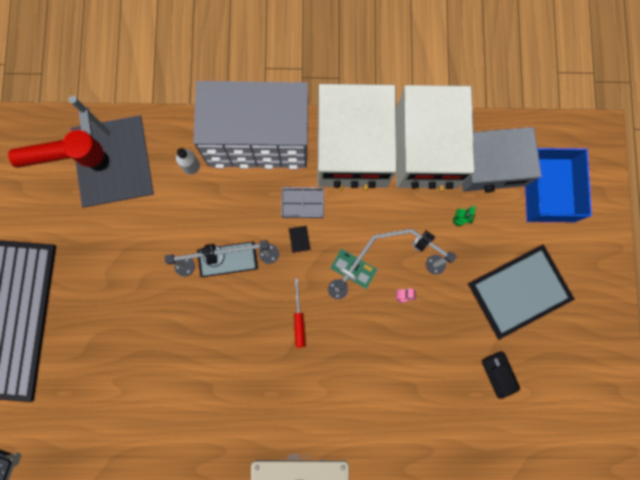

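The scene view shows the bent rod with its plain-end post at (212,330), the lamp at (245,322), the corners near (263,316) and (283,284), and the disc end at (268,235). The lens rod is at (345–382, 150–205). In the top view the lamp is at (424,241) and the board is under (350,268). I'll zoom in next.

```bash
python3 - <<'E'
import cv2, numpy as np
a=cv2.imread("pics/top0.png")[215:310,320:470]; cv2.imwrite("pics/topz.png",cv2.resize(a,None,fx=5.3,fy=5.3,interpolation=cv2.INTER_CUBIC))
a=cv2.imread("pics/scene0.png")[215:385,180:320]; cv2.imwrite("pics/scz.png",cv2.resize(a,None,fx=3.5,fy=3.5,interpolation=cv2.INTER_CUBIC))
E
```

```text
(no output)
```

View pics/topz.png

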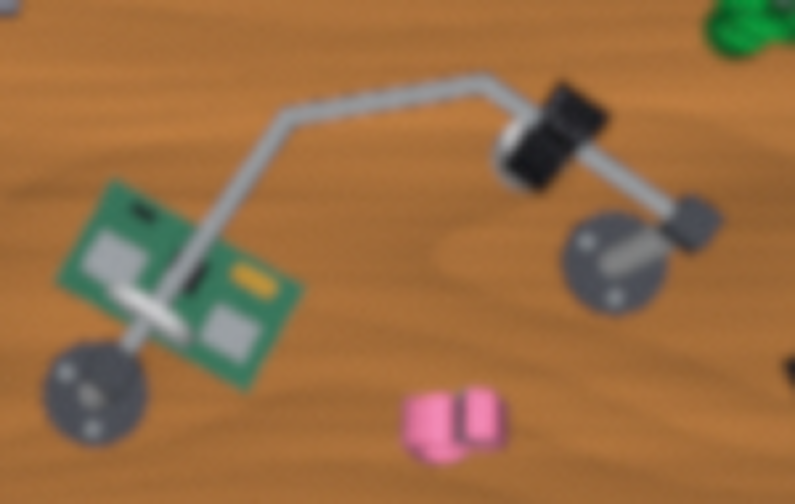

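View pics/scz.png

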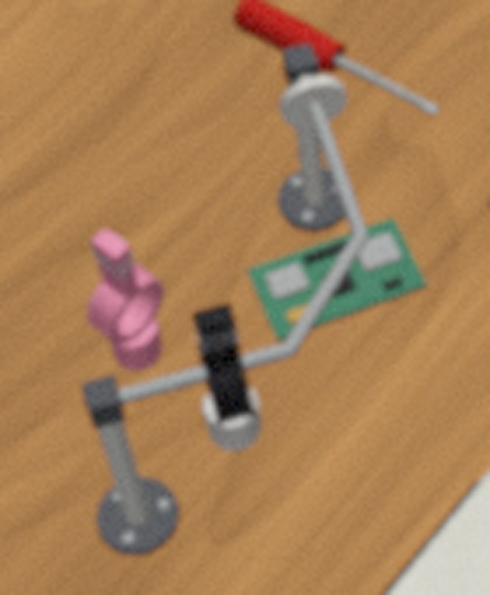

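```bash
cat > h.py <<'E'
import numpy as np, cv2
from rig import arm
def K(n):
    m=arm.camera_model(n); f=240/np.tan(np.radians(m['fovy']/2)); return m,f
def ray(n,u,v,z):
    m,f=K(n); d=m['R'].T@np.array([(u-m['cx'])/f,(v-m['cy'])/f,1]); c=-m['R'].T@m['t']
    return c+d*(z-c[2])/d[2]
def rigid(M,W):
    M=np.array(M);W=np.array(W); a=M.mean(0);b=W.mean(0); H=(M-a).T@(W-b)
    th=np.arctan2(H[0,1]-H[1,0],H[0,0]+H[1,1]); c,s=np.cos(th),np.sin(th); R=np.array([[c,-s],[s,c]])
    return th,b-R@a,R
def proj(n,X):
    m,f=K(n); c=m['R']@X+m['t']; return f*c[0]/c[2]+m['cx'],f*c[1]/c[2]+m['cy']
E
python3 - <<'E'
from h import *
T=lambda x,y:((x+.5)/5.3-.5+320,(y+.5)/5.3-.5+215)
S=lambda x,y:((x+.5)/3.5-.5+180,(y+.5)/3.5-.5+215)
mod=np.array([[-3,-65],[54,-8],[54,90],[-103,-65]])/1e3
for n,P in (("top",[T(485,83),T(287,117),T(150,312),T(690,224)]),("scene",[S(290,349),S(360,235),S(313,100),S(105,402)])):
    W=[ray(n,*p,.14)[:2] for p in P]
    th,t,R=rigid(mod[:3],W[:3]); print(n,np.degrees(th),t,(np.array(W)-(mod@R.T+t)).round(4).tolist())
    u=T(578,110) if n=="top" else S(215,320)
    L=ray(n,*u,.194)[:2]; print("lamp",L,"railframe",(R.T@(L-t)).round(4))
# heights map
for n in("top",):
    d=np.load(n+"0.npz")['d']; m,f=K(n); v,u=np.mgrid[:480,:640]
    c=np.stack([(u-m['cx'])/f*d,(v-m['cy'])/f*d,d],-1)-m['t']; X=c@m['R']
    M=(X[...,0]>.3)&(X[...,0]<1)&(abs(X[...,1])<.6)&(d>0)
    for x in np.arange(.3,1,.1):
        print(round(x,1),[round(float(X[...,2][M&(abs(X[...,0]-x-.05)<.05)&(abs(X[...,1]-y-.05)<.05)].max(initial=0)),2) for y in np.arange(-.6,.6,.1)])
E
```

```text
top 54.95612613937486 [ 0.56040746 -0.19484128] [[0.0001, -0.0003], [-0.0005, 0.0006], [0.0004, -0.0003], [0.0007, -0.0001]]
lamp [ 0.59216205 -0.26086135] railframe [-0.0358 -0.0639]
scene 55.65496087525788 [ 0.55969618 -0.19622094] [[0.0006, -0.0002], [-0.0004, -0.0005], [-0.0002, 0.0007], [0.0005, -0.0005]]
lamp [ 0.59418529 -0.26723104] railframe [-0.0392 -0.0685]
0.3 [0.01, 0.03, 0.01, 0.01, 0.01, 0.03, 0.03, 0.01, 0.01, 0.01, 0.01, 0.03]
0.4 [0.02, 0.02, 0.02, 0.13, 0.01, 0.16, 0.03, 0.01, 0.01, 0.01, 0.01, 0.03]
0.5 [0.02, 0.01, 0.16, 0.2, 0.16, 0.16, 0.16, 0.2, 0.2, 0.01, 0.01, 0.03]
0.6 [0.08, 0.01, 0.13, 0.19, 0.15, 0.03, 0.03, 0.01, 0.01, 0.01, 0.01, 0.02]
0.7 [0.1, 0.1, 0.15, 0.15, 0.15, 0.17, 0.18, 0.18, 0.18, 0.02, 0.23, 0.23]
0.8 [0.1, 0.1, 0.15, 0.15, 0.15, 0.18, 0.18, 0.18, 0.18, 0.01, 0.21, 0.02]
0.9 [0.01, 0.01, 0.15, 0.15, 0.15, 0.18, 0.18, 0.18, 0.18, 0.01, 0.01, 0.01]
```

Both views agree on the rail pose: yaw about 55.3°, origin about (0.560,-0.195), residuals under 1 mm. The lamp is at rail x of about -37 mm. Nothing is tall enough to meet the gripper body, so I'll plan the path and check IK.

```bash
cat >> h.py <<'E'
from scipy.spatial.transform import Rotation as Ro
TH=np.radians(55.3); RT=np.array([.5601,-.1955]); c_,s_=np.cos(TH),np.sin(TH); RR=np.array([[c_,-s_],[s_,c_]])
def w(p): return RR@np.asarray(p)+RT          # rail m -> world
def quat(a,flip): # a: rod direction in rail frame (rad)
    a=a+TH+(np.pi if flip else 0); x=np.array([np.cos(a),np.sin(a),0]); z=np.array([0,0,-1.]); y=np.cross(z,x)
    return Ro.from_matrix(np.stack([x,y,z],1)).as_quat()
C1=np.array([-.003,-.065]);C2=np.array([.054,-.008]);d=np.sqrt(.5)*np.array([1,1]);
X=np.array([1,0]);Y=np.array([0,1]); D=np.pi/180
path=[]
def corner(C,d0,d1,a0):
    b=d1-d0; b=b/np.linalg.norm(b)  # toward inside
    for s,k in ((-.016,0),(-.008,.25),(0,.5),(.008,.75),(.016,1)):
        p=C+(d0 if s<0 else d1)*abs(s)*np.sign(s) + b*.0015*(1-abs(s)/.016)
        path.append((p,(a0+45*k)*D))
corner(C1,X,d,0); corner(C2,d,Y,45)
FIN=np.array([.054,.087])
path.append((FIN-Y*.030,90*D))
UP=.039 # TCP above lamp origin
E
python3 - <<'E'
from h import *
for fl in (0,1):
    print(fl)
    for p,a in [(np.array([-.037,-.065]),0)]+path:
        q=arm.solve_ik([*w(p),.14+UP],quat(a,fl)); print(np.round(w(p),3),None if q is None else np.round(q,2))
E
```

```text
0
[ 0.592 -0.263] [-0.5   0.29  1.4  -0.    1.45  0.11]
[ 0.603 -0.248] [-0.47  0.3   1.39 -0.    1.45  0.14]
[ 0.607 -0.241] [-0.46  0.3   1.39 -0.    1.45 -0.05]
[ 0.61  -0.235] [-0.45  0.3   1.39 -0.    1.45 -0.23]
[ 0.61  -0.227] [-0.44  0.29  1.4  -0.    1.45 -0.42]
[ 0.609 -0.219] [-0.42  0.28  1.41 -0.    1.45 -0.6 ]
[ 0.6   -0.171] [-0.36  0.22  1.48 -0.    1.44 -0.54]
[ 0.598 -0.164] [-0.35  0.21  1.49 -0.    1.44 -0.73]
[ 0.596 -0.156] [-0.34  0.2   1.5  -0.    1.44 -0.91]
[ 0.59  -0.152] [-0.34  0.18  1.52 -0.    1.44 -1.1 ]
[ 0.584 -0.147] [-0.33  0.16  1.54 -0.    1.43 -1.3 ]
[ 0.544 -0.119] [-0.31  0.04  1.67 -0.    1.42 -1.27]
1
[ 0.592 -0.263] None
[ 0.603 -0.248] None
[ 0.607 -0.241] None
[ 0.61  -0.235] None
[ 0.61  -0.227] None
[ 0.609 -0.219] [-0.42  0.28  1.41 -0.    1.45  2.54]
[ 0.6   -0.171] [-0.36  0.22  1.48 -0.    1.44  2.6 ]
[ 0.598 -0.164] [-0.35  0.21  1.49 -0.    1.44  2.42]
[ 0.596 -0.156] [-0.34  0.2   1.5  -0.    1.44  2.23]
[ 0.59  -0.152] [-0.34  0.18  1.52 -0.    1.44  2.04]
[ 0.584 -0.147] [-0.33  0.16  1.54 -0.    1.43  1.85]
[ 0.544 -0.119] [-0.31  0.04  1.67 -0.    1.42  1.87]
```

```bash
python3 - <<'E'
from h import *
o=arm.get_obs(); p=o['tcp_pos']
arm.move_l([p[0],p[1],.32],rate=.2)
L=w([-.037,-.065]); q=quat(0,0)
arm.movep([*L,.30],q)
arm.move_l([*L,.128+UP],rate=.15)
print(arm.get_obs()['clock'],arm.get_obs()['contact_force'])
arm.grip(0.004)
o=arm.get_obs(); print(o['clock'],o['finger_gap'],o['contact_force'],o['tcp_pos'])
for n in("scene","top"):
    a,_=arm.read_camera(n); a=a[:,:,::-1]
    a=a[215:385,180:320] if n=="scene" else a[200:320,330:480]
    cv2.imwrite(f"pics/{n}1.png",cv2.resize(a,None,fx=3.5,fy=3.5,interpolation=cv2.INTER_CUBIC))
E
```

```text
4.9917 [-0.75357425 -0.88340499  0.19940263]
6.2167 0.011962093437894606 [ 0.26323555 -0.42568534 -0.75045157] [ 0.59247291 -0.2629251   0.16697046]
```

View pics/scene1.png

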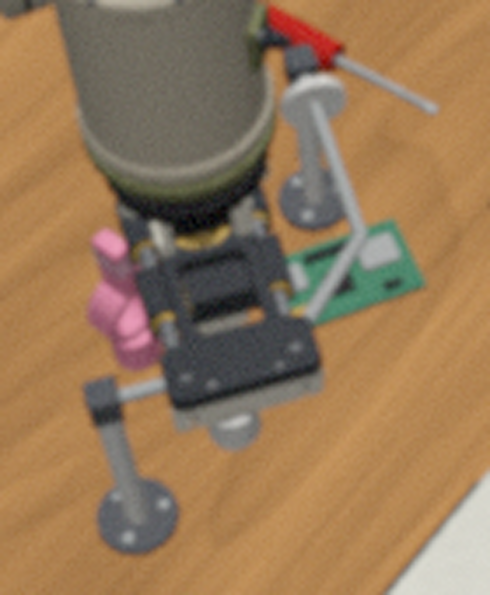

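The fingers closed on the tab with a gap of 11.96 mm, which matches its 12 mm width. The lamp head shows below the gripper at (235,430) in the zoomed view. Next I'll lift 12 mm and go round corner 1, watching force.

```bash
cat >> h.py <<'E'
def follow(seg,rate=.05):
    for p,a in seg:
        arm.move_l([*w(p),.14+UP],quat(a,0),rate)
        o=arm.get_obs(); F=o['contact_force']; print(round(o['clock'],2),o['tcp_pos'].round(4),F.round(1),o['ft_torque'].round(2),round(o['finger_gap'],4))
        if np.linalg.norm(F-[0,0,-1.4])>12: print("FORCE"); return False
    return True
E
python3 - <<'E'
from h import *
p=arm.get_obs()['tcp_pos']
arm.move_l([p[0],p[1],.14+UP],rate=.05); print(arm.get_obs()['contact_force'])
follow(path[:5])
a,_=arm.read_camera("scene"); a=a[215:385,180:320,::-1]
cv2.imwrite(f"pics/scene2.png",cv2.resize(a,None,fx=3.5,fy=3.5,interpolation=cv2.INTER_CUBIC))
E
```

```text
[-0.56056166  0.70441861 -1.21773971]
7.22 [ 0.6029 -0.2477  0.1788] [-0.3 -0.9 -1.8] [-0.11  0.09  0.03] 0.0122
7.57 [ 0.6064 -0.2415  0.179 ] [ 0.6  0.5 -1.7] [-0.03  0.09  0.02] 0.0119
7.92 [ 0.6102 -0.2349  0.179 ] [ 0.  -0.3 -1.4] [-0.1   0.08 -0.02] 0.0118
8.27 [ 0.6095 -0.2272  0.179 ] [ 0.1 -0.8 -1.5] [-0.03  0.11  0.02] 0.012
8.62 [ 0.609  -0.2195  0.1791] [-1.  -0.7 -2.4] [-0.05  0.03 -0.02] 0.0124
```

View pics/scene2.png

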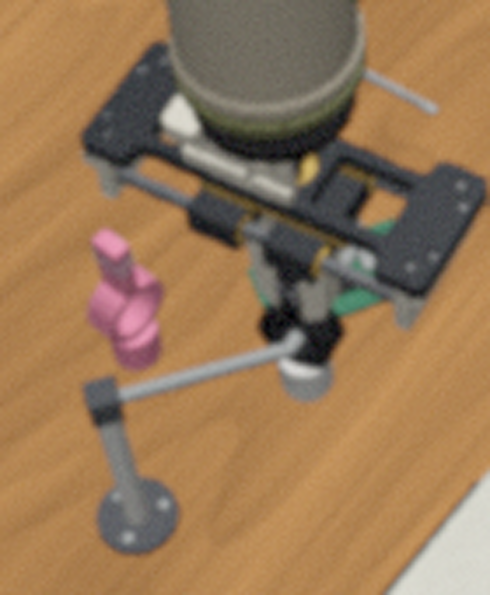

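The ring sits at corner 1 around (300,335) in the zoomed view, with the rod inside it, and there were no contact forces. I'll continue round corner 2 and creep up to the stop.

```bash
python3 - <<'E'
from h import *
if follow(path[5:]):
    t=RR@Y; o=arm.get_obs(); F0=o['contact_force']@t
    for g in (.020,.015,.013,.0115,.010,.0085,.007,.0055):
        arm.move_l([*w(FIN-Y*g),.14+UP],quat(90*D,0),.03); arm.dwell(.1)
        F=np.mean([arm.get_obs()['contact_force']@t for _ in range(1)]); print(g,round(F-F0,2))
        if F-F0<-4: break
for n in("scene","top"):
    a,_=arm.read_camera(n); a=a[:,:,::-1]
    a=a[215:385,180:320] if n=="scene" else a[200:320,300:450]
    cv2.imwrite(f"pics/{n}3.png",cv2.resize(a,None,fx=3.5,fy=3.5,interpolation=cv2.INTER_CUBIC))
print(arm.get_obs()['clock'])
E
```

```text
9.79 [ 0.6003 -0.1717  0.179 ] [-0.3 -0.6 -1.8] [-0.09 -0.   -0.01] 0.0119
10.14 [ 0.5983 -0.1642  0.179 ] [ 0.1 -0.4 -1.1] [-0.06 -0.03 -0.07] 0.0117
10.49 [ 0.5962 -0.1568  0.1791] [-1.  -0.3 -1.9] [-0.01 -0.   -0.04] 0.0122
10.84 [ 0.5903 -0.1518  0.1791] [-0.7  0.6 -2.1] [-0.07  0.03 -0.03] 0.0119
11.19 [ 0.5845 -0.1468  0.1791] [ 0.3  0.3 -1.4] [-0.01 -0.01  0.  ] 0.012
12.32 [ 0.5442 -0.1188  0.1791] [ 0.3 -0.8 -1.7] [-0.02 -0.01  0.04] 0.0117Traceback (most recent call last):
  File "<stdin>", line 3, in <module>
ValueError: matmul: Input operand 1 has a mismatch in its core dimension 0, with gufunc signature (n?,k),(k,m?)->(n?,m?) (size 2 is different from 3)
```

```bash
python3 - <<'E'
from h import *
t=np.append(RR@Y,0); o=arm.get_obs(); F0=o['contact_force']@t
for g in (.020,.015,.013,.0115,.010,.0085,.007,.0055):
        arm.move_l([*w(FIN-Y*g),.14+UP],quat(90*D,0),.03); arm.dwell(.1)
        F=arm.get_obs()['contact_force']@t; print(g,round(F-F0,2))
        if F-F0<-4: break
for n in("scene","top"):
    a,_=arm.read_camera(n); a=a[:,:,::-1]
    a=a[215:385,180:320] if n=="scene" else a[200:320,300:450]
    cv2.imwrite(f"pics/{n}3.png",cv2.resize(a,None,fx=3.5,fy=3.5,interpolation=cv2.INTER_CUBIC))
print(arm.get_obs()['clock'])
E
```

```text
0.02 0.8
0.015 -0.14
0.013 1.39
0.0115 1.41
0.01 1.1
0.0085 -1.79
0.007 -7.7
15.175
```

View pics/scene3.png

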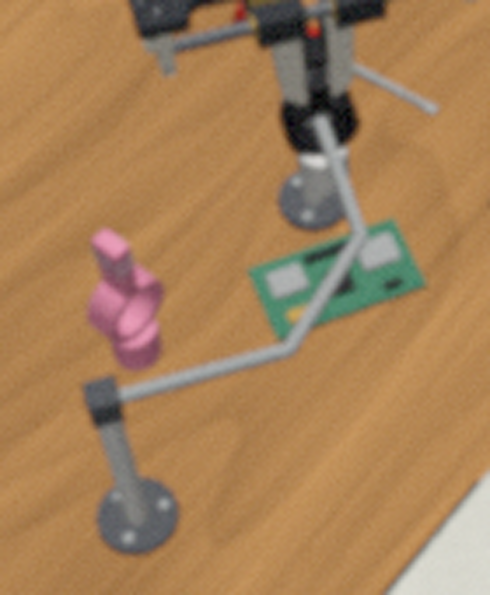

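View pics/top3.png

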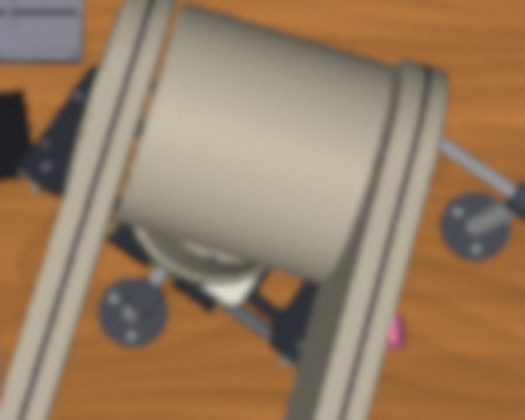

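The ring at (320,125) in the zoomed view covers the disc, and contact began at about the expected place. I'll back off to take out the load, lower until the ring rests on the rod, release and retreat upward.

```bash
python3 - <<'E'
from h import *
q=quat(90*D,0); P=w(FIN-Y*.0095)
arm.move_l([*P,.14+UP],q,.03)
arm.move_l([*P,.128+UP],q,.03); arm.dwell(.2)
print(arm.get_obs()['contact_force'])
arm.grip(.05); arm.dwell(.2)
arm.move_l([*P,.30],q,.12)
print(arm.get_obs()['clock'])
b=arm.get_obs()['joint_positions'].copy(); b[0]-=.9; arm.movej(b); arm.dwell(.3)
for n in("scene","top"):
    a,_=arm.read_camera(n); cv2.imwrite(f"pics/{n}4full.png",a[:,:,::-1]);a=a[:,:,::-1]
    a=a[215:315,220:320] if n=="scene" else a[215:310,320:420]
    cv2.imwrite(f"pics/{n}4.png",cv2.resize(a,None,fx=5.3,fy=5.3,interpolation=cv2.INTER_CUBIC))
print(arm.get_obs()['clock'])
E
```

```text
[-0.28315634 -0.39773398  0.61031992]
18.4333
20.5417
```

View pics/scene4.png

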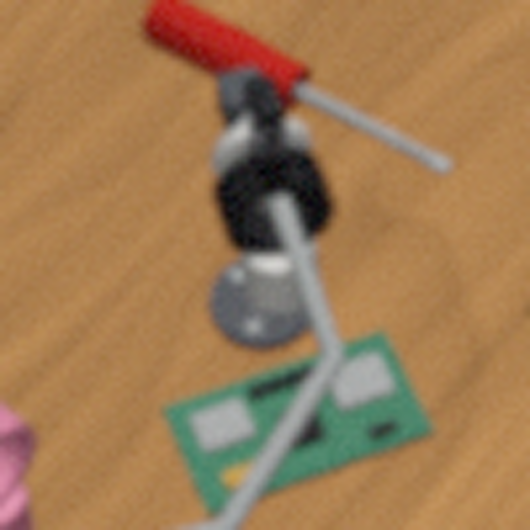

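View pics/top4.png

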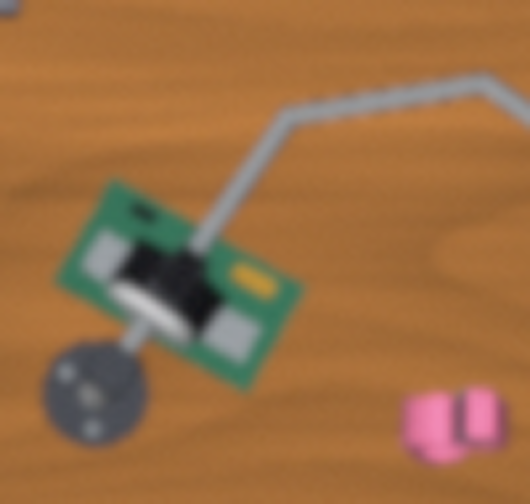

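The ring sits at the disc in both views: (170,290) in the zoomed top view and (272,205) in the zoomed scene view. It hangs upright. Last, I'll check stillness, position and the lens.

```bash
python3 - <<'E'
from h import *
T=lambda x,y:((x+.5)/5.3-.5+320,(y+.5)/5.3-.5+215)
L=ray("top",*T(184,268),.194)[:2]; print("tab in rail frame",RR.T@(L-RT),"expect ~",FIN-Y*.01)
for n,(r0,r1,c0,c1) in (("scene",(215,315,220,320)),("top",(215,310,320,420))):
    p,_=arm.read_camera(n); o=cv2.imread(f"pics/{n}4full.png")[:,:,::-1]
    x=cv2.absdiff(p,np.ascontiguousarray(o)); print(n,"motion",x[r0:r1,c0:c1].mean(),np.percentile(x[r0:r1,c0:c1],99.9))
    o=np.load(n+"0.npz")['p']; r=(slice(135,255),slice(325,395)) if n=="scene" else (slice(235,285),slice(160,285))
    x=cv2.absdiff(p,o)[r]; print("lens diff",x.mean(),np.percentile(x,99.9))
print(arm.get_obs()['clock'],arm.get_obs()['qvel'].round(3))
arm.hand_in()
E
```

```text
tab in rail frame [0.05420971 0.07434649] expect ~ [0.054 0.077]
scene motion 2.605566666666667 19.0
lens diff 2.5577380952380953 16.0
top motion 0.7787719298245614 4.0
lens diff 0.7763733333333334 4.0
20.6417 [-0.002  0.     0.002 -0.003 -0.    -0.   ]
the job is handed in; nothing more can be done
```

I slid the work light along the rod and round both corners until its ring met the disc stop. I then lowered it onto the rod, let go, moved the arm clear and handed the job in at 20.6 s.

- **Contact with the stop:** the stop pushed back with about 8 N. I backed the ring off 2.5 mm to take out that load before releasing.
- **Final position:** from the top view, the tab is 12.7 mm short of the disc face and within 1 mm of the rod axis sideways. That leaves a gap of about 3 mm, or less given the roughly 2 mm calibration error. The light hangs upright by eye in both views.
- **Stillness:** the two pictures taken of the light after release differ only by image noise. They were taken close together, so this is a short check.
- **Lens:** its area looks the same as at the start in both cameras.
- **Problems:** none of the checks failed or disagreed. One script stopped on a coding error before its next move, with the light still held and centred on the rod, and I carried on from there.

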